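# Clamp a cast resin plaque on an infrared spectrometer's ATR crystal

## Task

Set up the teal resin plaque for an infrared reading: it lies flat on the dark levelling table and is too thin to pick up there, so slide it straight out over the table's near edge until about a third of it overhangs, and pick it up by the overhanging part. Lay it flat with its middle on the spectrometer's crystal and let go of it, swing the pressure arm in over it as far as its stop, and turn the knob on the arm clockwise until its slip clutch gives, so that the plaque is left clamped. Leave the ivory plaque and the other things around alone, and do not drop the teal plaque.

Things in the scene. Friction and masses are not known exactly. Their poses are not given: they have to be found in the camera images.
- sample: teal resin plaque, 96 (x) x 46 (y) x 2.5 mm, 20 to 35 g, white label near its far (+x) end; origin at the centre of its underside, x along its length, z up. Starts flat on the levelling table, inside its edges, length roughly across the near edge. Glossy: friction only about 0.2 on the table, so fingertips pressed on it with a few newtons drag it along
- sample_near_end (a point): middle of the teal plaque's end face that points to the robot (x = -48 mm of the plaque), half way up its thickness; axes as the plaque
- blank: ivory reference plaque, same size and frame as the teal one, on the same table beside it, either left or right; not to be moved
- level_table: levelling table: dark glass slab 170 (x) x 240 (y) mm, fixed, top 55 mm above the worktop, 14 mm thick, on three brass screws (set in 27 mm or more; free space beneath the near edge); origin on the worktop under its centre, x away from the robot, near edge at x = -85 mm. A brass spirit level, 24 mm across, 4 mm high, on its far left corner at x 66, y 100 mm
- near_edge (a point): middle of the upper near edge of the levelling table; its axes are the table's, so negative x is overhang
- spectrometer: small white infrared spectrometer, 190 (x) x 150 (y) mm, deck 60 mm above the worktop, fixed; origin on the worktop under its centre, x away from the robot. A steel puck, 36 mm across, rises from the deck to 75 mm with the crystal at its centre; behind it stands the pillar of the pressure arm
- crystal (a point): centre of the crystal, in the flat top of the puck, 75 mm above the worktop, at x = -45 mm in the spectrometer's frame; axes as the spectrometer
- pivot (a point): a point on the vertical axis of the pressure arm, 115 mm above the worktop, 100 mm behind the crystal (x = +55 mm)
- press_arm (a joint): swing of the pressure arm, rad: 0 = over the crystal against its stop; grows as it swings out to the right (counter-clockwise from above), at most 1.5. Starts at 1.0 to 1.4. 100 mm from pivot to head axis. Stays where it is left; about 2.5 N at the head moves it, pushed with closed fingers, say. Swung out, it leaves the space over the crystal free
- press_head (a point): on the axis of the arm's head, 110 mm above the worktop. The head is a white upright cylinder, 34 mm across, from 95 to 125 mm above the worktop; a bar 22 mm wide, 109 to 127 mm high, joins it to the pillar hub (36 mm across, top at 136 mm)
- knob_top (a point): centre of the top of the black knob on the head: 32 mm across, 128 to 154 mm above the worktop, stays at that height. Clockwise from above lowers the plunger 10 mm a turn; turned on once the plunger is tight, its clutch slips (0.035 N m) harmlessly. Swinging the arm by the knob turns the knob on the arm unless the hand turns along
- screw (a joint): turn of the lead screw below the clutch, rad, grows clockwise; plunger travel is 10 mm per 2 pi, 0 = fully up, most 5.65
- clutch (a joint): slip of the knob on the screw, rad, grows when the knob is turned clockwise while the screw stands still; constant (0 at the start) as long as the clutch does not slip
- plunger: steel plunger under the arm's head, tip 9 mm across. Its tip starts 4.3 to 5.5 mm higher than the puck, so it passes 1.8 to 3 mm over the plaque and needs about 1.1 to 1.9 rad of knob until tight; while the clutch slips it presses with about 15 N, after release with about 8 N
- petri: covered petri dish, 93 mm across, 16 mm high; origin at the centre of its underside; bystander
- slide_box: closed white cardboard slide box, 53 x 77 x 22 mm; origin at the centre of its underside; bystander
- flask: empty conical flask, 61 mm across, 104 mm high; origin at the centre of its underside; bystander
- forceps: steel forceps, 126 mm long, lying on the worktop; bystander
Things that resemble listed ones, but are neither listed nor needed, are in the scene too. Several things have the shape of the sample; the one meant has the colours described above.

How it is judged:
By the outcome, as a careful person would: the job done as asked, in the order asked, and still so for the second after the job is handed in, with the robot touching nothing.
It also fails if it takes over 70 s, if anything falls off the work surface, if the arm or the gripper's body presses on something with over 40 N, if the wrist force passes 120 N, or if a joint passes its speed limit or range.

## Robot

A 6-joint arm with a two-finger parallel gripper is mounted at the origin on a cart in front of the work surface, level with it; the furniture and walls round the work are solid. World frame = base frame: x ahead of the robot, y to its left, z up, the work surface at z = 0. Lengths are in m, angles in rad, forces in N, time in s.
With the tool pointing down it reaches from about 0.275 to 0.775 m from the base axis. Payload 14.6 kg.
Tool frame: the origin (TCP) lies at the very end of the fingers, on their centre line; the grasp point (between the pads) lies 19 mm behind it; z points along the fingers, y is the line along which they close (so a half turn about z gives the same grasp; the last joint's range is limited). The gripper opens to 85 mm and grips with 20 to 120 N. Pads are 22 mm wide; open, the fingers measure 114 mm over their backs; the gripper's body (76 mm by 85 mm) begins 54 mm behind the grasp point. The pads swing forward as they close: fully open they stand 13 mm farther back than shut.
Start: joints at [1.138, 0.263, -0.048, 1.259, 0, 1.415], TCP at [0.144, 0.505, 0.231] pointing down, gripper open.
Joint ranges: [-2.65, 2.65], [-0.89, 1.7], [-1.18, 1.37], [-2.13, 2.11], [-1.35, 1.29], [-3.14, 3.14]. Speed limits (rad/s): [1.89, 1.89, 2.57, 2.79, 3.14, 3.14].

## Interface

Orientations are given as a rotation vector (axis times angle).
In Python, from plant import ctrl, optics, ticket gives the robot as it stands.
- The arm moves only by the tool carry_out, never from a script. Its argument "targets" is a list of rows, each an object of numbers: "hand": the finger opening in mm, from 0 to 85.4; "x", "y", "z": the shift along the tool's x, y, z in mm; "ax", "ay", "az": the turn, a rotation vector about the tool's x, y, z in degrees. A call has 1 to 5 rows; each row is the pose to reach, as a shift and turn from the pose commanded when the call began, along the tool's axes at that moment; what a row does not reach only later rows make up. A row lasts 1/10 s, in which the tool goes at most 50 mm and 8.59 degrees, less where a joint would pass 70% of its speed; a pose out of reach is approached as far as the arm can. A call with a gripper value outside its range is refused whole. The fingers move at their own pace and stop on an object; "grip_force" is the grip in N (left out, the last holds). Time passes only in rows, so rows that repeat a pose let the fingers close. It gives the time, the measured TCP pose, the force, the opening and the grip force at its end, in the units of the state.
- ctrl.sense(): the state, without advancing time (a new reading comes with each control period).
- optics.capture(name): name is "scene" or "top" or "wrist"; returns a dict with "frame" (480x640x3 uint8, red, green, blue), "fx", "fy", "cx", "cy" (pixels), "view" (4x4, takes a point from world to camera coordinates). Camera axes: x right, y down, z forward; pixel columns grow to the right and rows downward; lengths in m; the calibration is good to about 2 mm. A picture is of the moment at which its call begins. There is no depth.
- ticket.hand_in(): hands the job in; it is judged then, once.
The state is a dict: "time_s": time; "joints": joint angles; "dq": joint speeds; "effort": joint torques, N m; "eef_pos": TCP position; "eef_rot": TCP orientation; "wrist_force": force on the tool from outside, world axes, zero at the start; "ft_torque": the same for the moment, N m; "opening": finger opening in m; "finger_force": force on a finger pad.
Only numpy, scipy, OpenCV 4.12 (cv2) and the standard library are available. Lean on these libraries where they do the work, as an engineer would, in place of code of your own. Each camera call takes 0.05 s, during which the arm holds its last target. There are 200 camera calls.

## Working session

There is one attempt and no reset: what is moved stays moved. The work goes in short steps, Python scripts to look and compute and a tool call to move; the robot and the scene stay as the last step left them, time stands still between calls to the robot, and variables do not carry over. Pictures are saved under pics/ and viewed, at most 10 in all, crops included, and the job is handed in when it is done.

Besides the shell and the picture viewer there is one more tool, called after ">>>" in YAML: its name, and indented under it one key for each argument. carry_out: Moves the arm, as the interface text tells. Its arguments: {"type":"object","properties":{"targets":{"type":"array"},"grip_force":{"type":"number"}},"required":["targets"]}

```bash
mkdir -p pics; ls; python3 - <<'E'
from plant import ctrl, optics, ticket
import cv2,numpy as np,pickle
s=ctrl.sense(); print({k:np.round(v,3) for k,v in s.items()})
d={}
for n in("scene","top"):
    c=optics.capture(n); d[n]=c
    cv2.imwrite(f"pics/{n}0.png",c["frame"][:,:,::-1]); print(n,c["fx"],c["cx"],c["cy"],np.round(c["view"],3).tolist())
pickle.dump(d,open("cap0.pkl","wb"))
E
```

```text
pics
{'time_s': np.float64(0.0), 'joints': array([ 1.138,  0.264, -0.049,  1.259, -0.   ,  1.415]), 'dq': array([-0.002,  0.001, -0.002,  0.001,  0.002, -0.001]), 'effort': array([-1.0000e-03, -6.3762e+01,  3.8457e+01,  1.4000e-02, -0.0000e+00,
       -0.0000e+00]), 'eef_pos': array([0.144, 0.505, 0.231]), 'eef_rot': array([-4.350e-01, -3.111e+00,  2.000e-03]), 'wrist_force': array([ 0.899, -0.238, -0.069]), 'ft_torque': array([0.006, 0.017, 0.061]), 'finger_force': np.float64(0.0), 'opening': np.float64(0.086)}
scene 449.95258497702963 320.22014959976696 235.46416311368586 [[-0.597, -0.802, 0.022, 0.44], [-0.36, 0.244, -0.9, 0.275], [0.716, -0.546, -0.435, 0.836], [0.0, 0.0, 0.0, 1.0]]
top 464.0357697274262 318.3106377258262 233.35378078881334 [[0.014, -1.0, 0.003, 0.138], [-0.985, -0.014, -0.173, 0.593], [0.173, -0.001, -0.985, 1.333], [0.0, 0.0, 0.0, 1.0]]
```

View pics/top0.png

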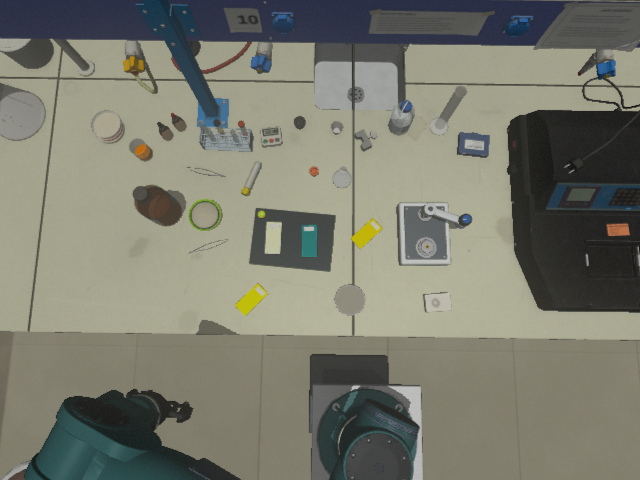

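View pics/scene0.png

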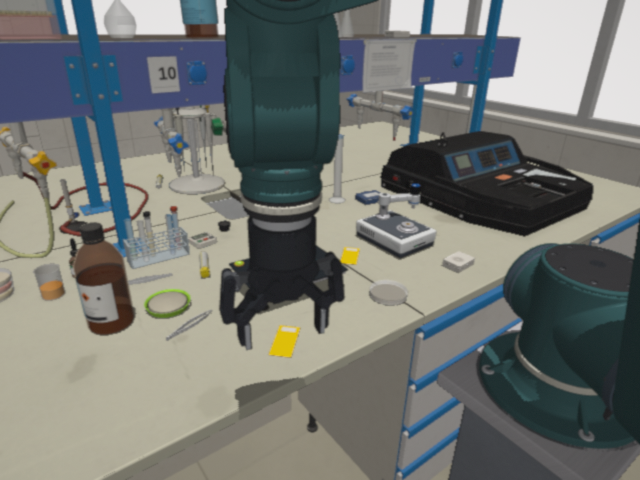

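Candidates in the top view are the teal plaque at (310,241), ivory at (273,237) on the same table, and yellow plaques on the worktop at (251,299) and (367,233). The teal one with the white label on the dark table is the one meant. The spectrometer is at (425,234), with its arm swung right and the knob near (465,219).

```bash
cat > h.py <<'E'
import cv2,numpy as np,pickle
from scipy.spatial.transform import Rotation as R
def ray(c,uv,z):
    uv=np.atleast_2d(np.asarray(uv,float)); V=c["view"]; Rm=V[:3,:3]; o=-Rm.T@V[:3,3]
    d=np.c_[(uv[:,0]-c["cx"])/c["fx"],(uv[:,1]-c["cy"])/c["fy"],np.ones(len(uv))]@Rm
    return o+d*((z-o[2])/d[:,2])[:,None]
def proj(c,p):
    q=np.atleast_2d(p)@c["view"][:3,:3].T+c["view"][:3,3]
    return np.c_[c["fx"]*q[:,0]/q[:,2]+c["cx"],c["fy"]*q[:,1]/q[:,2]+c["cy"]]
def mask(c,lo,hi,roi=None):
    m=cv2.inRange(cv2.cvtColor(c["frame"],cv2.COLOR_RGB2HSV),np.array(lo),np.array(hi))
    if roi: z=np.zeros_like(m); a,b,e,f=roi; z[b:f,a:e]=m[b:f,a:e]; m=z
    return m
def big(m):
    return max(cv2.findContours(m,cv2.RETR_EXTERNAL,cv2.CHAIN_APPROX_NONE)[0],key=cv2.contourArea)
def rect(c,m,z):
    "min-area rectangle in world xy (mm) of the biggest blob on plane z"
    P=ray(c,big(m)[:,0,:],z)[:,:2]*1000
    (x,y),(w,h),a=cv2.minAreaRect(P.astype(np.float32)); 
    if abs(a)>45: w,h,a=h,w,a-90*np.sign(a)
    return np.round([x,y,w,h,a],1)
E
python3 - <<'E'
from h import *
d=pickle.load(open("cap0.pkl","rb")); c=d["top"]
print("teal",rect(c,mask(c,(80,90,50),(100,255,255),(295,220,325,262)),.0575))
print("table",rect(c,mask(c,(0,0,0),(179,255,95),(240,200,342,276)),.055))
print("ivory",rect(c,mask(c,(15,20,190),(40,255,255),(262,216,284,260)),.0575))
m=mask(c,(0,0,0),(179,255,95),(395,198,453,270)); print("spec dark ring",rect(c,m,.06))
k=c["frame"]
cv2.imwrite("pics/crop1.png",np.hstack([cv2.resize(k[200:280,240:340,::-1],(400,320),interpolation=cv2.INTER_CUBIC),cv2.resize(k[190:275,385:485,::-1],(400,320),interpolation=cv2.INTER_CUBIC)]))
E
```

```text
teal [567.9 175.6  93.   44.7   0.8]
table [572.8 224.1 168.  238.7  -4.6]
ivory [576.3 282.4  90.4  40.5  -1.2]
spec dark ring [ 645.  -189.    30.9   84.5  -31. ]
```

View pics/crop1.png

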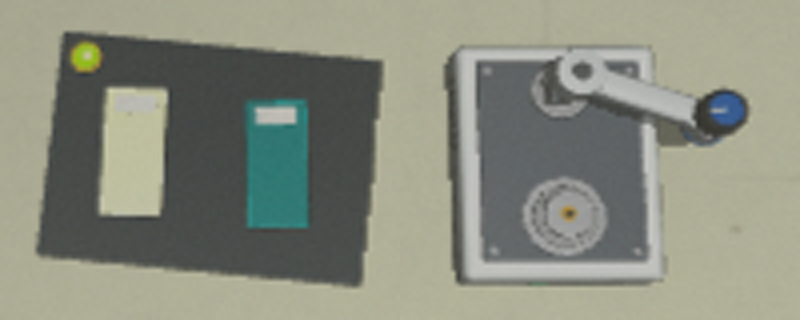

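Left half: teal with white label at the far end, clear of the ivory one and the level. Right half: puck and crystal near original px (427,247), hub near (430,209), knob at (466,219). Next, measure these.

```bash
python3 - <<'E'
from h import *
d=pickle.load(open("cap0.pkl","rb")); c=d["top"]
f=c["frame"]; 
def ctr(m): M=cv2.moments(m,True); return np.array([M["m10"],M["m01"]])/M["m00"],M["m00"]
m=mask(c,(10,100,80),(30,255,255),(420,240,435,253)); p,a=ctr(m); print("crystal px",p,a,ray(c,p,.075)*1000)
m=mask(c,(100,80,60),(125,255,255),(455,205,478,232)); p,a=ctr(m); print("knob blue px",p,a,ray(c,p,.154)*1000)
p=np.array([430.5,208]); print("hub approx",ray(c,(385+(583-400)/4,190+72/3.765),.136)*1000)
# spectrometer outline: white rim
g=cv2.cvtColor(f,cv2.COLOR_RGB2HSV)
panel=mask(c,(90,20,70),(130,90,140),(398,200,452,268)); print("panel",rect(c,cv2.morphologyEx(panel,cv2.MORPH_CLOSE,np.ones((3,3))),.06), g[230,415],g[255,410])
w=mask(c,(0,0,170),(179,25,255),(392,196,456,272)); print("white",rect(c,w,.06))
# table near/ right edges for teal
T=np.array([572.8,224.1]); a=np.radians(-4.6); ex=np.array([np.cos(a),np.sin(a)]);ey=np.array([-ex[1],ex[0]])
t=np.array([567.9,175.6])-T; print("teal in table",t@ex,t@ey, "dir",ex)
E
```

```text
crystal px [426.875 246.375] 8.0 [[ 552.41055615 -170.74941139   75.        ]]
knob blue px [466.41071429 218.57142857] 56.0 [[ 620.18860267 -263.9416136   154.        ]]
hub approx [[ 649.86057343 -170.04584421  136.        ]]
panel [ 532.3 -197.7    0.     0.     0. ] [ 90  12 103] [ 95  15 105]
white [ 595.9 -179.1  180.8  165.     0.8]
teal in table -0.9945686744859303 -48.7367503343394 dir [ 0.99677888 -0.08019892]
```

```bash
cat >> h.py <<'E'
def Rdown(yaw):
    "tool down, tool y at world angle yaw (deg)"
    a=np.radians(yaw); y=np.array([np.cos(a),np.sin(a),0]); z=np.array([0,0,-1.]); return np.c_[np.cross(y,z),y,z]
def Rfwd(head,flip=1):
    "tool horizontal along world heading (deg), tool y vertical"
    a=np.radians(head); z=np.array([np.cos(a),np.sin(a),0]); y=np.array([0,0,1.])*flip; return np.c_[np.cross(y,z),y,z]
def rel(s,p,Rt=None):
    R0=R.from_rotvec(s["eef_rot"]).as_matrix(); Rt=R0 if Rt is None else Rt
    return np.round(R0.T@(np.array(p)-s["eef_pos"]*1000),1).tolist(), np.round(np.degrees(R.from_matrix(R0.T@Rt).as_rotvec()),1).tolist()
E
python3 - <<'E'
from h import *; from plant import ctrl
s=ctrl.sense(); print(rel(s,[576,176,100],Rdown(90.8)),rel(s,[300,400,231],Rdown(90.8)))
E
```

```text
([-505.7, -197.4, 131.0], [-0.1, -0.0, -16.7]) ([-178.8, -57.8, -0.1], [-0.1, -0.0, -16.7])
```

>>> carry_out:
  targets:
    - {"x": -506,"y": -197,"z": 0,"az": -16.7,"hand": 20}
    - {"x": -506,"y": -197,"z": 0,"az": -16.7,"hand": 20}
    - {"x": -506,"y": -197,"z": 0,"az": -16.7,"hand": 20}
    - {"x": -506,"y": -197,"z": 0,"az": -16.7,"hand": 20}
    - {"x": -506,"y": -197,"z": 0,"az": -16.7,"hand": 20}

```text
invalid input
```

```bash
python3 - <<'E'
from h import *; from plant import ctrl
s=ctrl.sense(); print(s["eef_pos"],s["joints"],rel(s,[576,176,100],Rdown(90.8)))
E
```

```text
[0.14386526 0.50465808 0.23089084] [ 1.13771830e+00  2.63468236e-01 -4.88350660e-02  1.25941753e+00
  1.67839897e-05  1.41549958e+00] ([-505.7, -197.4, 131.0], [-0.1, -0.0, -16.7])
```

>>> carry_out:
  targets:
    - {"x": -50,"y": -20,"z": 0,"ax": 0,"ay": 0,"az": -4,"hand": 20}
    - {"x": -90,"y": -40,"z": 0,"ax": 0,"ay": 0,"az": -8,"hand": 20}
    - {"x": -130,"y": -55,"z": 0,"ax": 0,"ay": 0,"az": -12,"hand": 20}
    - {"x": -180,"y": -75,"z": 0,"ax": 0,"ay": 0,"az": -16,"hand": 20}
    - {"x": -220,"y": -90,"z": 0,"ax": 0,"ay": 0,"az": -16.7,"hand": 20}

```text
time_s: 0.6
eef_pos: [0.332, 0.3564, 0.2312]
eef_rot: [0.026, -3.141, 0.0]
wrist_force: [-0.3, 1.2, -0.2]
opening: 0.0202
finger_force: 0.0
```

>>> carry_out:
  targets:
    - {"x": -244,"y": -180,"z": 0,"ax": 0,"ay": 0,"az": 0,"hand": 20}
    - {"x": -244,"y": -180,"z": 0,"ax": 0,"ay": 0,"az": 0,"hand": 20}
    - {"x": -244,"y": -180,"z": 0,"ax": 0,"ay": 0,"az": 0,"hand": 20}
    - {"x": -244,"y": -180,"z": 0,"ax": 0,"ay": 0,"az": 0,"hand": 20}
    - {"x": -244,"y": -180,"z": 0,"ax": 0,"ay": 0,"az": 0,"hand": 20}

```text
time_s: 1.1
eef_pos: [0.5354, 0.2107, 0.2311]
eef_rot: [0.021, -3.141, 0.0]
wrist_force: [0.1, 0.9, -0.2]
opening: 0.0199
finger_force: 0.0
```

>>> carry_out:
  targets:
    - {"x": -41,"y": -35,"z": 0,"ax": 0,"ay": 0,"az": 0,"hand": 20}
    - {"x": -41,"y": -35,"z": 0,"ax": 0,"ay": 0,"az": 0,"hand": 20}
    - {"x": -41,"y": -35,"z": 0,"ax": 0,"ay": 0,"az": 0,"hand": 20}

```text
time_s: 1.4
eef_pos: [0.5761, 0.1769, 0.2304]
eef_rot: [0.018, -3.14, 0.0]
wrist_force: [-0.3, 0.5, -0.1]
opening: 0.0196
finger_force: 0.0
```

```bash
python3 - <<'E'
from h import *; from plant import ctrl,optics
c=optics.capture("wrist"); s=ctrl.sense(); pickle.dump(c,open("w1.pkl","wb")); cv2.imwrite("pics/w1.png",c["frame"][:,:,::-1])
print(s["eef_pos"],s["eef_rot"],s["wrist_force"]); print("cam pos",-c["view"][:3,:3].T@c["view"][:3,3])
print("teal",rect(c,mask(c,(80,90,40),(100,255,255)),.0575))
print("predict px of teal centre/near edge",proj(c,[[.568,.1756,.0575],[.488,.231,.055]]))
E
```

```text
[0.57523311 0.17784327 0.23083195] [ 2.03662568e-02 -3.14044041e+00 -6.62891173e-05] [ 0.19513553 -0.04993799 -0.80900126]
cam pos [0.5021966  0.17758641 0.37351366]
teal [566.7 176.9  96.4  46.5   1.8]
predict px of teal centre/near edge [[322.12375269 199.9033659 ]
 [399.91090782  91.11177251]]
```

View pics/w1.png

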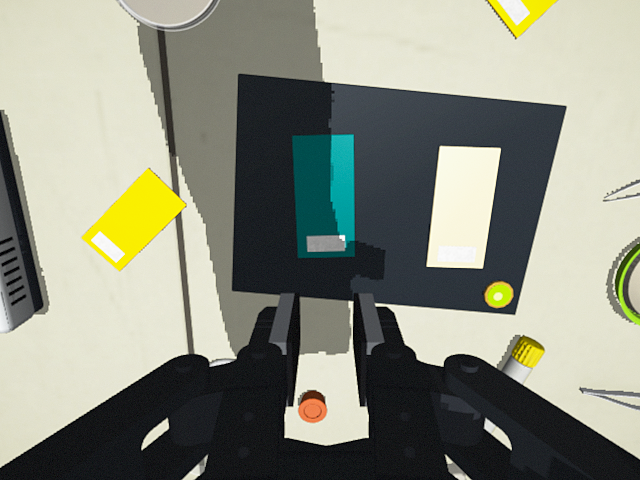

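Wrist view: teal spans (292–355, 133–257) with its label at the far end. The near table edge runs (238,74)–(566,106), and ivory sits well to the side.

```bash
python3 - <<'E'
from h import *
c=pickle.load(open("w1.pkl","rb"))
P=ray(c,[(238.5,74),(566,106),(514,314),(233,290)],.055)[:,:2]*1000
e=P[1]-P[0]; e/=np.linalg.norm(e); n=np.array([e[1],-e[0]]); n*=np.sign(n[0]); print(P.round(1),"ex",n,"yaw",np.degrees(np.arctan2(n[1],n[0])),"gap centre->edge",(np.array([566.7,176.9])-P[0])@n)
E
```

```text
[[477.8 115.1]
 [496.8 352.7]
 [664.8 338.7]
 [645.4 102.3]] ex [ 0.99682179 -0.07966384] yaw -4.569243511163861 gap centre->edge 83.66453950855593
```

>>> carry_out:
  targets:
    - {"x": 0,"y": 0,"z": 50,"ax": 0,"ay": 0,"az": 0,"hand": 20}
    - {"x": 0,"y": 0,"z": 100,"ax": 0,"ay": 0,"az": 0,"hand": 20}
    - {"x": 0,"y": 0,"z": 140,"ax": 0,"ay": 0,"az": 0,"hand": 20}
    - {"x": 0,"y": 0,"z": 160,"ax": 0,"ay": 0,"az": 0,"hand": 20}
    - {"x": 0,"y": 0,"z": 165,"ax": 0,"ay": 0,"az": 0,"hand": 20}

```text
time_s: 1.95
eef_pos: [0.5731, 0.1789, 0.0645]
eef_rot: [0.024, -3.138, 0.001]
wrist_force: [-0.4, 0.0, 0.0]
opening: 0.0198
finger_force: 0.0
```

>>> carry_out:
  targets:
    - {"x": 0,"y": 0,"z": 3,"ax": 0,"ay": 0,"az": 0,"hand": 20}
    - {"x": 0,"y": 0,"z": 5,"ax": 0,"ay": 0,"az": 0,"hand": 20}
    - {"x": 0,"y": 0,"z": 6,"ax": 0,"ay": 0,"az": 0,"hand": 20}

```text
time_s: 2.25
eef_pos: [0.576, 0.1783, 0.0614]
eef_rot: [-0.022, 3.14, 0.0]
wrist_force: [-1.0, 0.3, 0.7]
opening: 0.0199
finger_force: 0.0
```

>>> carry_out:
  targets:
    - {"x": 0,"y": 0,"z": 1,"ax": 0,"ay": 0,"az": 0,"hand": 20}
    - {"x": 0,"y": 0,"z": 1.5,"ax": 0,"ay": 0,"az": 0,"hand": 20}
    - {"x": 0,"y": 0,"z": 2,"ax": 0,"ay": 0,"az": 0,"hand": 20}
    - {"x": 0,"y": 0,"z": 2,"ax": 0,"ay": 0,"az": 0,"hand": 20}

```text
time_s: 2.65
eef_pos: [0.5756, 0.1779, 0.0583]
eef_rot: [-0.021, 3.141, -0.0]
wrist_force: [0.5, -0.1, 0.4]
opening: 0.0201
finger_force: 0.0
```

```bash
python3 - <<'E'
from plant import ctrl
s=ctrl.sense(); print(s["eef_pos"],s["wrist_force"])
E
```

```text
[0.57555106 0.17786268 0.05833497] [ 0.51306554 -0.07105457  0.39913152]
```

>>> carry_out:
  targets:
    - {"x": 0,"y": 0,"z": 1,"ax": 0,"ay": 0,"az": 0,"hand": 20}
    - {"x": 0,"y": 0,"z": 1,"ax": 0,"ay": 0,"az": 0,"hand": 20}

```text
time_s: 2.85
eef_pos: [0.5758, 0.1779, 0.0577]
eef_rot: [-0.021, 3.141, 0.0]
wrist_force: [-1.1, 0.2, 5.7]
opening: 0.0201
finger_force: 2.8
```

>>> carry_out:
  targets:
    - {"x": 0,"y": 0,"z": 1,"ax": 0,"ay": 0,"az": 0,"hand": 20}
    - {"x": 0,"y": 0,"z": 1,"ax": 0,"ay": 0,"az": 0,"hand": 20}

```text
time_s: 3.05
eef_pos: [0.5762, 0.178, 0.0576]
eef_rot: [-0.021, 3.139, 0.0]
wrist_force: [-2.5, -0.9, 17.3]
opening: 0.0199
finger_force: 8.5
```

>>> carry_out:
  targets:
    - {"x": 0,"y": 0,"z": -0.8,"ax": 0,"ay": 0,"az": 0,"hand": 20}
    - {"x": 4,"y": 0.4,"z": -0.8,"ax": 0,"ay": 0,"az": 0,"hand": 20}
    - {"x": 10,"y": 0.9,"z": -0.8,"ax": 0,"ay": 0,"az": 0,"hand": 20}
    - {"x": 16,"y": 1.5,"z": -0.8,"ax": 0,"ay": 0,"az": 0,"hand": 20}
    - {"x": 22,"y": 2,"z": -0.8,"ax": 0,"ay": 0,"az": 0,"hand": 20}

```text
time_s: 3.55
eef_pos: [0.554, 0.1797, 0.0577]
eef_rot: [-0.021, 3.14, 0.0]
wrist_force: [1.0, -0.7, 7.5]
opening: 0.0196
finger_force: 3.6
```

```bash
python3 - <<'E'
from h import *; from plant import ctrl,optics
c=optics.capture("wrist"); s=ctrl.sense()
print(s["eef_pos"],s["wrist_force"]); 
print("teal",rect(c,mask(c,(80,90,40),(100,255,255)),.0575))
c=optics.capture("top");print("teal",rect(c,mask(c,(80,90,40),(100,255,255),(295,215,325,275)),.0575))
E
```

```text
[0.55307962 0.17979205 0.05766566] [-0.69238708 -0.58569927  6.30586988]
teal [536.1 178.4  77.8  46.1   2.1]
teal [473.3 138.7   0.    4.1 -44.2]
```

>>> carry_out:
  targets:
    - {"x": 7,"y": 0.7,"z": 0,"ax": 0,"ay": 0,"az": 0,"hand": 20}
    - {"x": 14,"y": 1.3,"z": 0,"ax": 0,"ay": 0,"az": 0,"hand": 20}
    - {"x": 21,"y": 2,"z": 0,"ax": 0,"ay": 0,"az": 0,"hand": 20}
    - {"x": 28,"y": 2.6,"z": 0,"ax": 0,"ay": 0,"az": 0,"hand": 20}
    - {"x": 34,"y": 3.2,"z": 0,"ax": 0,"ay": 0,"az": 0,"hand": 20}

```text
time_s: 4.15
eef_pos: [0.5199, 0.1825, 0.0577]
eef_rot: [-0.021, 3.14, 0.0]
wrist_force: [1.3, -0.8, 7.4]
opening: 0.0198
finger_force: 3.6
```

>>> carry_out:
  targets:
    - {"x": 6,"y": 0.6,"z": 0,"ax": 0,"ay": 0,"az": 0,"hand": 20}
    - {"x": 12,"y": 1.1,"z": 0,"ax": 0,"ay": 0,"az": 0,"hand": 20}
    - {"x": 12,"y": 1.1,"z": 0,"ax": 0,"ay": 0,"az": 0,"hand": 20}

```text
time_s: 4.45
eef_pos: [0.5072, 0.1834, 0.0576]
eef_rot: [-0.022, 3.141, 0.0]
wrist_force: [-2.0, 0.3, 10.7]
opening: 0.0202
finger_force: 5.1
```

```bash
python3 - <<'E'
from h import *; from plant import ctrl,optics
c=optics.capture("wrist"); s=ctrl.sense()
print(s["eef_pos"],s["wrist_force"]); r=rect(c,mask(c,(80,90,40),(100,255,255)),.0575)
a=np.radians(r[4]); print(r,"near",r[0]-r[2]/2*np.cos(a), r[1]-r[2]/2*np.sin(a))
q=np.array([r[0]-r[2]/2*np.cos(a),r[1]-r[2]/2*np.sin(a)]); print("overhang",-(q-np.array([477.8,115.1]))@np.array([.9968,-.0797]))
E
```

```text
[0.50730979 0.18343617 0.05762396] [-2.15350766 -0.34053075 10.49157588]
[489.4 182.1  77.6  46.1   2.2] near 450.62859884326787 180.6105530074042
overhang 32.30564374772072
```

>>> carry_out:
  targets:
    - {"x": 0,"y": 0,"z": -10,"ax": 0,"ay": 0,"az": 0,"hand": 20}
    - {"x": 0,"y": 0,"z": -60,"ax": 0,"ay": 0,"az": 0,"hand": 30}
    - {"x": 30,"y": 0,"z": -110,"ax": 0,"ay": 0,"az": 0,"hand": 30}
    - {"x": 70,"y": 0,"z": -150,"ax": 0,"ay": 0,"az": 0,"hand": 30}
    - {"x": 100,"y": 0,"z": -190,"ax": 0,"ay": 0,"az": 0,"hand": 30}

```text
time_s: 5.0
eef_pos: [0.4148, 0.1818, 0.2373]
eef_rot: [0.021, -3.141, 0.0]
wrist_force: [0.3, 1.2, 0.2]
opening: 0.0299
finger_force: 0.0
```

```bash
python3 - <<'E'
from h import *; from plant import ctrl,optics
c=optics.capture("wrist"); s=ctrl.sense(); print(s["eef_pos"]*1000,s["joints"].round(3))
print(rect(c,mask(c,(80,90,40),(100,255,255)),.0575))
for f in(1,-1): print(rel(s,[380,175,250],Rfwd(2,f)))
E
```

```text
[412.45038559 182.17513254 243.17735996] [ 0.235  0.129 -0.192  1.245  0.     0.22 ]
[497.9 182.7  96.1  46.5   1.8]
([32.5, -6.7, -7.0], [-69.6, -68.2, 68.5])
([32.5, -6.7, -7.0], [68.6, -69.9, -70.3])
```

>>> carry_out:
  targets:
    - {"x": -30,"y": 0,"z": 0,"ax": 0,"ay": -8.5,"az": 0,"hand": 30}
    - {"x": -60,"y": 0,"z": 0,"ax": 0,"ay": -17,"az": 0,"hand": 30}
    - {"x": -90,"y": 0,"z": 0,"ax": 0,"ay": -25,"az": 0,"hand": 30}
    - {"x": -120,"y": 0,"z": 0,"ax": 0,"ay": -34,"az": 0,"hand": 30}
    - {"x": -140,"y": 0,"z": 0,"ax": 0,"ay": -42,"az": 0,"hand": 30}

```text
time_s: 5.55
eef_pos: [0.5521, 0.184, 0.2359]
eef_rot: [-0.017, 2.461, 0.006]
wrist_force: [2.4, -0.4, -1.5]
opening: 0.0302
finger_force: 0.0
```

```bash
python3 - <<'E'
from h import *; from plant import ctrl,optics
s=ctrl.sense(); print(s["eef_pos"]*1000,s["joints"].round(3),R.from_rotvec(s["eef_rot"]).as_matrix().round(2))
E
```

```text
[552.14622473 184.04099009 235.94731239] [ 0.256 -0.017 -0.637  0.285 -0.151  0.19 ] [[-0.78 -0.01  0.63]
 [-0.01  1.    0.01]
 [-0.63  0.   -0.78]]
```

The tool can't be made horizontal this close to the base. Instead I'll grip the overhang from above, with the fingers straddling the 46 mm width and the tips reaching below the plaque in front of the edge.

>>> carry_out:
  targets:
    - {"x": 25,"y": 0,"z": -18,"ax": 0,"ay": 8.5,"az": 0,"hand": 72}
    - {"x": 45,"y": 0,"z": -36,"ax": 0,"ay": 17,"az": 0,"hand": 72}
    - {"x": 60,"y": 0,"z": -50,"ax": 0,"ay": 25,"az": 0,"hand": 72}
    - {"x": 68,"y": 0,"z": -55,"ax": 0,"ay": 34,"az": 0,"hand": 72}
    - {"x": 68,"y": 0,"z": -55,"ax": 0,"ay": 39,"az": 0,"hand": 72}

```text
time_s: 6.05
eef_pos: [0.4625, 0.183, 0.2374]
eef_rot: [0.023, -3.135, -0.001]
wrist_force: [1.0, 0.1, -0.2]
opening: 0.0721
finger_force: 0.0
```

```bash
python3 - <<'E'
from h import *; from plant import ctrl,optics
s=ctrl.sense(); print(s["eef_pos"]*1000,rel(s,[463,181.7,130],Rdown(91.8)))
E
```

```text
[462.47284516 183.04355289 237.40053429] ([-1.2, -1.4, 107.4], [0.0, -0.4, -1.0])
```

>>> carry_out:
  targets:
    - {"x": 0,"y": -1.4,"z": 45,"ax": 0,"ay": -0.4,"az": -1,"hand": 72}
    - {"x": -1,"y": -1.4,"z": 85,"ax": 0,"ay": -0.4,"az": -1,"hand": 72}
    - {"x": -1,"y": -1.4,"z": 107,"ax": 0,"ay": -0.4,"az": -1,"hand": 72}
    - {"x": -1,"y": -1.4,"z": 107,"ax": 0,"ay": -0.4,"az": -1,"hand": 72}

```text
time_s: 6.45
eef_pos: [0.463, 0.181, 0.126]
eef_rot: [0.05, -3.14, 0.002]
wrist_force: [-1.0, -0.0, 0.3]
opening: 0.0721
finger_force: 0.0
```

```bash
python3 - <<'E'
from h import *; from plant import ctrl,optics
c=optics.capture("wrist");s=ctrl.sense(); cv2.imwrite("pics/w2.png",c["frame"][:,:,::-1])
r=rect(c,mask(c,(80,90,40),(100,255,255)),.0575);print(r)
print(s["eef_pos"]*1000,rel(s,[463,181.7,43],Rdown(91.8)))
E
```

```text
[498.8 182.5  95.8  46.2   2.2]
[463.98151554 181.26761558 127.94579862] ([1.1, 0.5, 84.9], [-0.0, 0.1, 0.0])
```

View pics/w2.png

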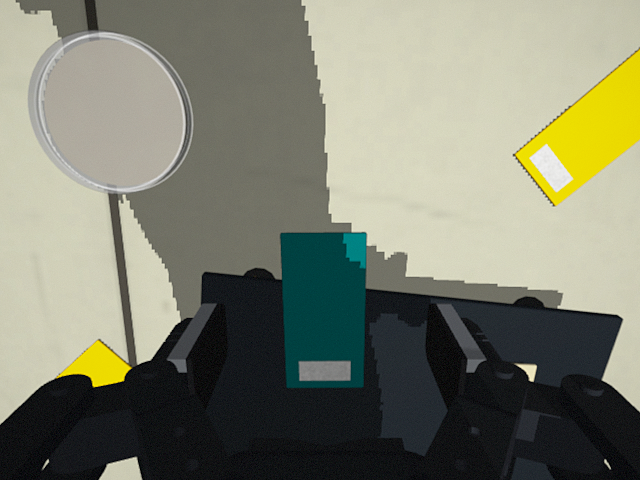

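The plaque overhangs the edge at (280–366, 233–275), centred between the open pads, and the space below is clear. Go down.

>>> carry_out:
  targets:
    - {"x": 1,"y": 0.5,"z": 35,"ax": 0,"ay": 0,"az": 0,"hand": 72}
    - {"x": 1,"y": 0.5,"z": 60,"ax": 0,"ay": 0,"az": 0,"hand": 72}
    - {"x": 1,"y": 0.5,"z": 78,"ax": 0,"ay": 0,"az": 0,"hand": 72}
    - {"x": 1,"y": 0.5,"z": 85,"ax": 0,"ay": 0,"az": 0,"hand": 72}
    - {"x": 1,"y": 0.5,"z": 85,"ax": 0,"ay": 0,"az": 0,"hand": 72}

```text
time_s: 7.0
eef_pos: [0.4644, 0.182, 0.0439]
eef_rot: [-0.05, 3.137, -0.0]
wrist_force: [0.3, 0.2, -0.3]
opening: 0.0721
finger_force: 0.0
```

```bash
python3 - <<'E'
from h import *; from plant import ctrl,optics
s=ctrl.sense(); print(s["eef_pos"]*1000,s["wrist_force"],rel(s,[463,181.7,43],Rdown(91.8)))
E
```

```text
[464.4072366  182.02709412  43.93610324] [ 0.25729682  0.15297603 -0.29248959] ([1.4, -0.3, 0.9], [-0.0, 0.2, 0.0])
```

>>> carry_out:
  targets:
    - {"x": 1.5,"y": -0.3,"z": 0.5,"ax": 0,"ay": 0,"az": 0,"hand": 56}
    - {"x": 1.5,"y": -0.3,"z": 0.5,"ax": 0,"ay": 0,"az": 0,"hand": 48}
    - {"x": 1.5,"y": -0.3,"z": 0.5,"ax": 0,"ay": 0,"az": 0,"hand": 40}
    - {"x": 1.5,"y": -0.3,"z": 0.5,"ax": 0,"ay": 0,"az": 0,"hand": 40}
    - {"x": 1.5,"y": -0.3,"z": 0.5,"ax": 0,"ay": 0,"az": 0,"hand": 40}
  grip_force: 40

```text
time_s: 7.5
eef_pos: [0.4631, 0.1817, 0.0435]
eef_rot: [-0.05, 3.136, 0.0]
wrist_force: [-0.1, 0.1, 7.4]
opening: 0.0442
finger_force: 39.7
```

>>> carry_out:
  targets:
    - {"x": 0,"y": 0,"z": -2,"ax": 0,"ay": 0,"az": 0,"hand": 40}
    - {"x": 0,"y": 0,"z": -6,"ax": 0,"ay": 0,"az": 0,"hand": 40}
    - {"x": 0,"y": 0,"z": -16,"ax": 0,"ay": 0,"az": 0,"hand": 40}
    - {"x": 0,"y": 0,"z": -36,"ax": 0,"ay": 0,"az": 0,"hand": 40}
    - {"x": 0,"y": 0,"z": -66,"ax": 0,"ay": 0,"az": 0,"hand": 40}

```text
time_s: 8.0
eef_pos: [0.4614, 0.1814, 0.1092]
eef_rot: [-0.05, 3.14, -0.001]
wrist_force: [0.8, -0.5, 0.0]
opening: 0.0444
finger_force: 40.6
```

```bash
python3 - <<'E'
from h import *; from plant import ctrl,optics
c=optics.capture("wrist");s=ctrl.sense(); cv2.imwrite("pics/w3.png",c["frame"][:,:,::-1])
d=optics.capture("scene"); cv2.imwrite("pics/s3.png",cv2.resize(d["frame"][200:340,200:420,::-1],None,fx=3,fy=3,interpolation=cv2.INTER_CUBIC))
print(s["eef_pos"]*1000,s["opening"],s["finger_force"],s["wrist_force"])
print(rect(c,mask(c,(80,90,40),(100,255,255)),s["eef_pos"][2]+.0145))
E
```

```text
[463.53228324 181.88660408 114.08514777] 0.044197907540452705 40.64597547054291 [1.78553375 1.77662657 5.92270345]
[475.1 182.9  58.6  43.8  -0. ]
```

View pics/s3.png

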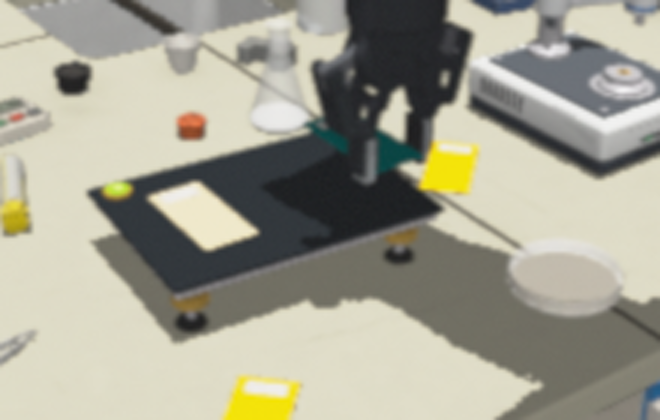

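The scene view shows the teal plaque lifted between the fingers, with ivory undisturbed. Checking its tilt.

View pics/w3.png

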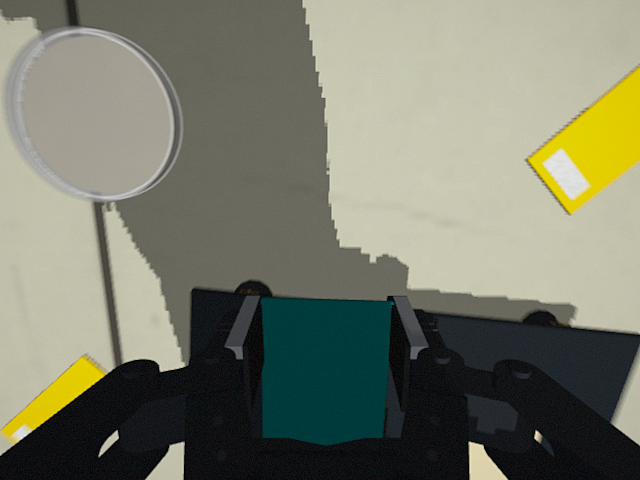

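```bash
python3 - <<'E'
from h import *; from plant import ctrl,optics
c=optics.capture("wrist"); s=ctrl.sense(); m=mask(c,(80,90,20),(100,255,255))
rows=np.arange(310,425,5); L=[];Rr=[]
for v in rows:
    u=np.where(m[v])[0]; L.append(u.min()-.5); Rr.append(u.max()+.5)
l=np.polyfit(rows,L,1); r=np.polyfit(rows,Rr,1)
v0=np.where(m[:,325])[0].min()-.5
Rm=c["view"][:3,:3]; o=-Rm.T@c["view"][:3,3]
pts=[]
for v in(v0,425.):
    a,b=np.polyval(l,v),np.polyval(r,v); z=c["fx"]*.046/(b-a)
    for u in (a,b): pts.append(o+np.array([(u-c["cx"])/c["fx"]*z,(v-c["cy"])/c["fy"]*z,z])@Rm)
P=np.array(pts)*1000; print(P.round(1)); d=(P[2]+P[3]-P[0]-P[1])/2; print("pitch deg",np.degrees(np.arctan2(d[2],d[0])),"yaw",np.degrees(np.arctan2(d[1],d[0])))
print("TCP",s["eef_pos"]*1000,s["eef_rot"], "near mid",(P[0]+P[1])/2)
E
```

```text
[[439.8 164.6 146.7]
 [438.4 210.5 146.8]
 [424.1 162.3 215.6]
 [422.6 208.3 215.6]]
pitch deg 102.90827382888884 yaw -171.89797156034965
TCP [463.31615312 181.811684   110.6597778 ] [-4.98356341e-02  3.13402692e+00  8.89408345e-04] near mid [439.09776953 187.54325829 146.75733662]
```

```bash
python3 - <<'E'
from h import *; from plant import ctrl,optics
c=optics.capture("wrist"); s=ctrl.sense(); m0=mask(c,(80,90,20),(100,255,255)); cn=big(m0); m=np.zeros_like(m0); cv2.drawContours(m,[cn],-1,255,-1)
print(c["fx"],cv2.boundingRect(cn))
rows=np.arange(310,425,5); L=[];Rr=[]
for v in rows:
    u=np.where(m[v])[0]; L.append(u.min()-.5); Rr.append(u.max()+.5)
print(L[::4],Rr[::4])
l=np.polyfit(rows,L,1); r=np.polyfit(rows,Rr,1)
v0=np.where(m[:,325])[0].min()-.5
Rm=c["view"][:3,:3]; o=-Rm.T@c["view"][:3,3]
pts=[]
for v in(v0,425.):
    a,b=np.polyval(l,v),np.polyval(r,v); z=c["fx"]*.046/(b-a)
    for u in (a,b): pts.append(o+np.array([(u-c["cx"])/c["fx"]*z,(v-c["cy"])/c["fy"]*z,z])@Rm)
P=np.array(pts)*1000; print(P.round(1)); d=(P[2]+P[3]-P[0]-P[1])/2; print("pitch deg",np.degrees(np.arctan2(d[2],d[0])),"yaw",np.degrees(np.arctan2(d[1],d[0])))
print("TCP",s["eef_pos"]*1000, "near mid",(P[0]+P[1])/2,"cam",o)
E
```

```text
417.00956875838045 (260, 296, 135, 150)
[np.float64(260.5), np.float64(262.5), np.float64(262.5), np.float64(261.5), np.float64(260.5), np.float64(260.5)] [np.float64(391.5), np.float64(390.5), np.float64(389.5), np.float64(388.5), np.float64(386.5), np.float64(385.5)]
[[453.7 160.5 118.6]
 [452.2 206.5 118.6]
 [502.  160.4 125.7]
 [500.6 206.4 125.8]]
pitch deg 8.390161756593901 yaw -0.11709406494241191
TCP [462.58775602 181.65173992 109.42644573] near mid [452.97246416 183.51097731 118.60067347] cam [0.38825715 0.18084025 0.25307375]
```

```bash
python3 - <<'E'
from h import *; from plant import ctrl,optics
d=optics.capture("scene"); s=ctrl.sense(); t=s["eef_pos"]*1000; print(t)
m=mask(d,(75,90,20),(100,255,255),(290,225,350,270)); cn=big(m); print(cv2.boundingRect(cn)); print(cv2.approxPolyDP(cn,1.5,True)[:,0].tolist())
g=t+np.array([0,0,14]); 
for ph in (-8,0,8):
    a=np.radians(ph); e=np.array([np.cos(a),.035,np.sin(a)])
    P=[g+e*x+np.array([0,y,0]) for x,y in((-12,-23),(-12,23),(84,23),(84,-23))]; print(ph,proj(d,np.array(P)/1000).round(1).tolist())
cv2.imwrite("pics/s4.png",cv2.resize(d["frame"][210:290,270:370,::-1],None,fx=6,fy=6,interpolation=cv2.INTER_CUBIC))
E
```

```text
[462.11121431 181.5174436  108.66565661]
(325, 246, 16, 14)
[[325, 246], [326, 259], [331, 258], [335, 254], [340, 254], [338, 251]]
-8 [[340.9, 252.9], [324.7, 258.5], [299.2, 247.9], [314.9, 242.9]]
0 [[340.9, 253.6], [324.8, 259.1], [299.0, 243.3], [314.8, 238.5]]
8 [[340.9, 254.2], [324.7, 259.8], [299.2, 239.0], [315.0, 234.2]]
```

View pics/s4.png

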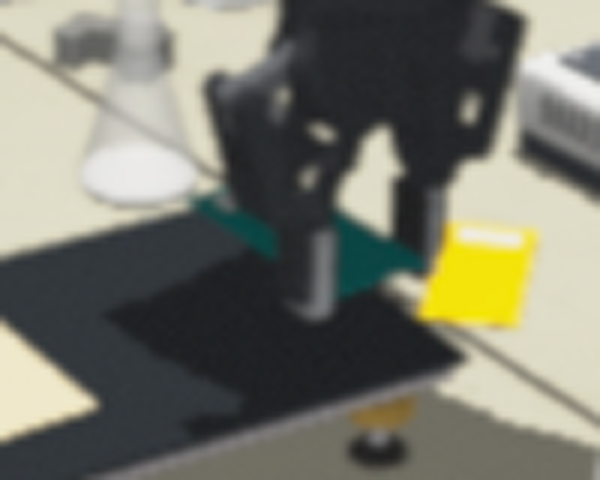

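Far corner in the crop is at scene px (302,244). A flat plaque would put it at (299,243), so it is held level within about 2°. Carry it over.

>>> carry_out:
  targets:
    - {"x": 0,"y": -25,"z": -15,"ax": 0,"ay": 0,"az": 0,"hand": 40}
    - {"x": 0,"y": -65,"z": -35,"ax": 0,"ay": 0,"az": 0,"hand": 40}
    - {"x": 0,"y": -110,"z": -50,"ax": 0,"ay": 0,"az": 0,"hand": 40}
    - {"x": -10,"y": -155,"z": -50,"ax": 0,"ay": 0,"az": 0,"hand": 40}
    - {"x": -20,"y": -200,"z": -50,"ax": 0,"ay": 0,"az": 0,"hand": 40}

```text
time_s: 8.75
eef_pos: [0.4881, -0.0194, 0.1586]
eef_rot: [-0.05, 3.138, -0.0]
wrist_force: [1.4, 0.2, -0.6]
opening: 0.0441
finger_force: 40.7
```

>>> carry_out:
  targets:
    - {"x": 0,"y": -25,"z": 0,"ax": 0,"ay": 0,"az": 0,"hand": 40}
    - {"x": 0,"y": -45,"z": 0,"ax": 0,"ay": 0,"az": 0,"hand": 40}
    - {"x": 0,"y": -55,"z": 0,"ax": 0,"ay": 0,"az": 0,"hand": 40}
    - {"x": 0,"y": -55,"z": 0,"ax": 0,"ay": 0,"az": 0,"hand": 40}

```text
time_s: 9.15
eef_pos: [0.4899, -0.0733, 0.1582]
eef_rot: [-0.048, 3.139, 0.0]
wrist_force: [0.8, 0.6, 0.0]
opening: 0.0444
finger_force: 40.7
```

```bash
python3 - <<'E'
from h import *; from plant import ctrl,optics
c=optics.capture("wrist"); s=ctrl.sense(); t=s["eef_pos"]*1000; print(t,s["eef_rot"],s["opening"],s["finger_force"])
u=proj(c,[[.5524,-.1707,.075],[.65,-.17,.136]]); print(u)
cv2.imwrite("pics/w5.png",c["frame"][:,:,::-1]); pickle.dump(c,open("w5.pkl","wb"))
E
```

```text
[489.81523034 -72.45424301 158.32380391] [-4.87904555e-02  3.13843857e+00  5.46400004e-04] 0.044369571526791225 40.73978304862976
[[160.99810928 337.88877141]
 [135.253681   556.67514958]]
```

View pics/w5.png

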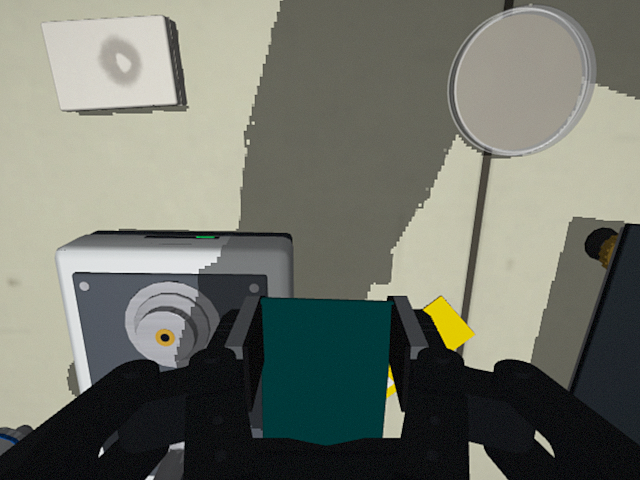

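Crystal is seen at px (165,337), with panel screws at (84,287) and (253,288); the plaque is held square in the pads.

```bash
python3 - <<'E'
from h import *; from plant import ctrl
c=pickle.load(open("w5.pkl","rb")); s=ctrl.sense()
print(ray(c,(165,337.5),.075)*1000); P=ray(c,[(84,287),(253,288)],.06)*1000; d=P[1]-P[0]; print(P,np.degrees(np.arctan2(d[1],d[0]))-90)
print(rel(s,[517.2,-169.8,158],Rdown(91.8)))
E
```

```text
[[ 552.05773882 -168.23079574   75.        ]]
[[ 526.75005584 -222.25865772   60.        ]
 [ 524.26829218 -116.36458836   60.        ]] 1.342554486051057
([-24.3, -98.2, 0.4], [0.0, 0.2, -0.0])
```

>>> carry_out:
  targets:
    - {"x": -8,"y": -35,"z": 0,"ax": 0,"ay": 0,"az": 0,"hand": 40}
    - {"x": -16,"y": -70,"z": 0,"ax": 0,"ay": 0,"az": 0,"hand": 40}
    - {"x": -24,"y": -92,"z": 0,"ax": 0,"ay": 0,"az": 0,"hand": 40}
    - {"x": -24,"y": -98.5,"z": 0,"ax": 0,"ay": 0,"az": 0,"hand": 40}
    - {"x": -24,"y": -98.5,"z": 20,"ax": 0,"ay": 0,"az": 0,"hand": 40}

```text
time_s: 9.7
eef_pos: [0.5184, -0.1704, 0.1401]
eef_rot: [-0.05, 3.135, -0.002]
wrist_force: [1.5, -0.2, -0.5]
opening: 0.0443
finger_force: 40.8
```

```bash
python3 - <<'E'
from h import *; from plant import ctrl
s=ctrl.sense(); print(s["eef_pos"]*1000,rel(s,[516.8,-170.4,70],Rdown(91.8)),s["wrist_force"])
E
```

```text
[ 518.38677394 -170.40077477  140.09811483] ([2.0, 0.1, 70.1], [-0.1, 0.4, 0.0]) [ 1.46804888 -0.21458266 -0.46365866]
```

>>> carry_out:
  targets:
    - {"x": 0.5,"y": 0,"z": 25,"ax": 0,"ay": 0,"az": 0,"hand": 40}
    - {"x": 0.5,"y": 0,"z": 48,"ax": 0,"ay": 0,"az": 0,"hand": 40}
    - {"x": 0.5,"y": 0,"z": 62,"ax": 0,"ay": 0,"az": 0,"hand": 40}
    - {"x": 0.5,"y": 0,"z": 68,"ax": 0,"ay": 0,"az": 0,"hand": 40}
    - {"x": 0.5,"y": 0,"z": 68,"ax": 0,"ay": 0,"az": 0,"hand": 40}

```text
time_s: 10.2
eef_pos: [0.5166, -0.1692, 0.0705]
eef_rot: [-0.051, 3.139, 0.001]
wrist_force: [0.7, -0.5, 0.8]
opening: 0.0442
finger_force: 40.8
```

```bash
python3 - <<'E'
from h import *; from plant import ctrl
s=ctrl.sense(); print(s["eef_pos"]*1000,rel(s,[516.8,-170.4,64],Rdown(91.8)),s["wrist_force"])
E
```

```text
[ 516.61678952 -169.15543842   70.53910186] ([-0.1, -1.3, 6.5], [0.0, 0.1, 0.1]) [ 0.66586095 -0.46905982  0.82018539]
```

>>> carry_out:
  targets:
    - {"x": 0,"y": -0.7,"z": 2.5,"ax": 0,"ay": 0,"az": 0,"hand": 40}
    - {"x": 0,"y": -0.7,"z": 4,"ax": 0,"ay": 0,"az": 0,"hand": 40}
    - {"x": 0,"y": -0.7,"z": 4,"ax": 0,"ay": 0,"az": 0,"hand": 40}

```text
time_s: 10.5
eef_pos: [0.5172, -0.1711, 0.0672]
eef_rot: [-0.05, 3.137, -0.001]
wrist_force: [-0.3, -1.0, -1.4]
opening: 0.0443
finger_force: 40.8
```

>>> carry_out:
  targets:
    - {"x": 0,"y": 0,"z": 1,"ax": 0,"ay": 0,"az": 0,"hand": 40}
    - {"x": 0,"y": 0,"z": 1,"ax": 0,"ay": 0,"az": 0,"hand": 40}

```text
time_s: 10.7
eef_pos: [0.5172, -0.1712, 0.066]
eef_rot: [-0.05, 3.137, -0.0]
wrist_force: [-0.1, -0.4, 0.3]
opening: 0.0444
finger_force: 40.8
```

>>> carry_out:
  targets:
    - {"x": 0,"y": 0,"z": 0.7,"ax": 0,"ay": 0,"az": 0,"hand": 40}
    - {"x": 0,"y": 0,"z": 0.7,"ax": 0,"ay": 0,"az": 0,"hand": 40}

```text
time_s: 10.9
eef_pos: [0.5171, -0.1711, 0.0652]
eef_rot: [-0.05, 3.138, -0.0]
wrist_force: [0.6, -0.3, -0.3]
opening: 0.0441
finger_force: 40.8
```

>>> carry_out:
  targets:
    - {"x": 0,"y": 0.3,"z": 0.7,"ax": 0,"ay": 0,"az": 0,"hand": 40}
    - {"x": 0,"y": 0.3,"z": 0.7,"ax": 0,"ay": 0,"az": 0,"hand": 40}

```text
time_s: 11.1
eef_pos: [0.5171, -0.1707, 0.0644]
eef_rot: [-0.05, 3.138, -0.0]
wrist_force: [-0.3, 0.8, -0.4]
opening: 0.044
finger_force: 40.8
```

>>> carry_out:
  targets:
    - {"x": 0,"y": 0,"z": 0.7,"ax": 0,"ay": 0,"az": 0,"hand": 40}
    - {"x": 0,"y": 0,"z": 0.7,"ax": 0,"ay": 0,"az": 0,"hand": 40}

```text
time_s: 11.3
eef_pos: [0.5171, -0.1708, 0.0639]
eef_rot: [-0.05, 3.137, -0.0]
wrist_force: [-1.5, 0.7, 3.6]
opening: 0.0447
finger_force: 41.0
```

>>> carry_out:
  targets:
    - {"x": 0,"y": 0,"z": 0.5,"ax": 0,"ay": 0,"az": 0,"hand": 40}
    - {"x": 0,"y": 0,"z": 0.5,"ax": 0,"ay": 0,"az": 0,"hand": 40}

```text
time_s: 11.5
eef_pos: [0.5171, -0.1708, 0.0636]
eef_rot: [-0.05, 3.137, -0.0]
wrist_force: [-3.1, 0.7, 7.3]
opening: 0.0445
finger_force: 41.2
```

>>> carry_out:
  targets:
    - {"x": 0,"y": 0,"z": -0.3,"ax": 0,"ay": 0,"az": 0,"hand": 48}
    - {"x": 0,"y": 0,"z": -0.3,"ax": 0,"ay": 0,"az": 0,"hand": 56}
    - {"x": 0,"y": 0,"z": -0.3,"ax": 0,"ay": 0,"az": 0,"hand": 70}
    - {"x": 0,"y": 0,"z": -0.3,"ax": 0,"ay": 0,"az": 0,"hand": 70}

```text
time_s: 11.9
eef_pos: [0.517, -0.1708, 0.0635]
eef_rot: [-0.05, 3.138, -0.0]
wrist_force: [0.1, 0.2, 0.4]
opening: 0.0699
finger_force: 0.0
```

>>> carry_out:
  targets:
    - {"x": 0,"y": 0,"z": -10,"ax": 0,"ay": 0,"az": 0,"hand": 70}
    - {"x": 0,"y": 0,"z": -40,"ax": 0,"ay": 0,"az": 0,"hand": 70}
    - {"x": 0,"y": 0,"z": -85,"ax": 0,"ay": 0,"az": 0,"hand": 70}
    - {"x": 0,"y": 0,"z": -130,"ax": 0,"ay": 0,"az": 0,"hand": 70}
    - {"x": 20,"y": 0,"z": -150,"ax": 0,"ay": 0,"az": 0,"hand": 70}

```text
time_s: 12.4
eef_pos: [0.4984, -0.172, 0.2178]
eef_rot: [-0.051, 3.133, -0.004]
wrist_force: [-0.1, -0.5, 0.1]
opening: 0.0696
finger_force: 0.0
```

```bash
python3 - <<'E'
from h import *; from plant import ctrl,optics
c=optics.capture("wrist"); s=ctrl.sense(); t=s["eef_pos"]*1000; print(t,s["joints"].round(3))
cv2.imwrite("pics/w6.png",c["frame"][:,:,::-1]); pickle.dump(c,open("w6.pkl","wb"))
print(rect(c,mask(c,(80,90,40),(100,255,255)),.0775))
print(proj(c,[[.5522,-.1693,.0775],[.65,-.17,.136],[.620,-.264,.154]]))
E
```

```text
[ 495.73899951 -171.88711189  219.48600543] [-4.900e-01  2.600e-01 -8.500e-02  1.217e+00  1.000e-03 -5.220e-01]
[ 552.3 -168.7   96.1   46.2    0.6]
[[325.40345073 289.22040283]
 [319.44901173 458.07082582]
 [166.53907762 438.56106827]]
```

View pics/w6.png

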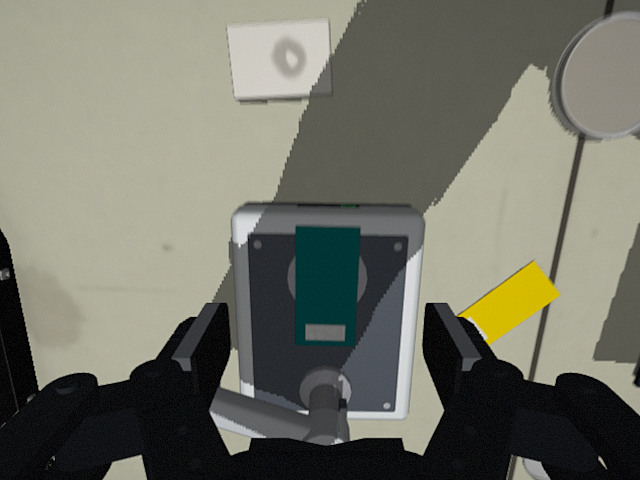

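Plaque is released flat. It spans (295–360, 227–346), and its centre (552.3,−168.7) matches the crystal (552.1,−168.2). That was the last picture I may view, so the rest goes by numbers. Next, swing the arm by pushing its bar.

```bash
cat >> h.py <<'E'
PIV=np.array([652.2,-166.2]); Y0=1.3
def push(th,off,z,r=62):
    "tool pose beside the bar at arm angle th (deg): world pos, rotation"
    f=np.radians(180+Y0+th); u=np.array([np.cos(f),np.sin(f)]); t=np.array([-u[1],u[0]])
    return [*(PIV+r*u+off*t),z],Rdown(90+Y0+th)
E
python3 - <<'E'
from h import *; from plant import ctrl
s=ctrl.sense(); p,Rt=push(70,40,215); print(p,rel(s,p,Rt)); 
E
```

```text
[np.float64(670.2104056935293), np.float64(-237.75155684368082), 215] ([-172.2, -71.4, 6.2], [-0.5, 0.3, -69.5])
```

>>> carry_out:
  targets:
    - {"x": -40,"y": -16,"z": 0,"ax": 0,"ay": 0,"az": -8.5,"hand": 0}
    - {"x": -80,"y": -32,"z": 0,"ax": 0,"ay": 0,"az": -17,"hand": 0}
    - {"x": -120,"y": -48,"z": 0,"ax": 0,"ay": 0,"az": -25,"hand": 0}
    - {"x": -155,"y": -65,"z": 0,"ax": 0,"ay": 0,"az": -33,"hand": 0}
    - {"x": -172,"y": -71,"z": 0,"ax": 0,"ay": 0,"az": -41,"hand": 0}

```text
time_s: 12.95
eef_pos: [0.6726, -0.238, 0.2133]
eef_rot: [-1.154, 2.919, -0.002]
wrist_force: [0.1, -0.5, -0.1]
opening: 0.0002
finger_force: 0.0
```

>>> carry_out:
  targets:
    - {"x": 0,"y": 0,"z": 0,"ax": 0,"ay": 0,"az": -8.5,"hand": 0}
    - {"x": 0,"y": 0,"z": 0,"ax": 0,"ay": 0,"az": -17,"hand": 0}
    - {"x": 0,"y": 0,"z": 0,"ax": 0,"ay": 0,"az": -25,"hand": 0}
    - {"x": 0,"y": 0,"z": 0,"ax": 0,"ay": 0,"az": -28.5,"hand": 0}
    - {"x": 0,"y": 0,"z": 0,"ax": 0,"ay": 0,"az": -28.5,"hand": 0}

```text
time_s: 13.45
eef_pos: [0.6706, -0.2368, 0.2145]
eef_rot: [-1.831, 2.549, -0.003]
wrist_force: [-0.5, -0.4, 0.3]
opening: -0.0
finger_force: 0.0
```

```bash
python3 - <<'E'
from h import *; from plant import ctrl,optics
s=ctrl.sense(); p,Rt=push(70,40,111); print(s["eef_pos"],s["opening"],s["joints"].round(2),rel(s,p,Rt))
c=optics.capture("top"); m=mask(c,(100,80,60),(125,255,255),(450,195,485,245)); M=cv2.moments(m,True); print(M["m00"])
if M["m00"]: print(ray(c,(M["m10"]/M["m00"],M["m01"]/M["m00"]),.154)*1000)
E
```

```text
[ 0.67061843 -0.23683615  0.21448953] -3.054553907276856e-05 [-0.45  0.61  0.48  1.44  0.   -1.7 ] ([1.1, 0.5, 103.5], [-0.2, 0.1, 0.1])
0.0
```

Descend beside the bar, checking force.

>>> carry_out:
  targets:
    - {"x": 1,"y": 0.5,"z": 30,"ax": 0,"ay": 0,"az": 0,"hand": 0}
    - {"x": 1,"y": 0.5,"z": 60,"ax": 0,"ay": 0,"az": 0,"hand": 0}
    - {"x": 1,"y": 0.5,"z": 80,"ax": 0,"ay": 0,"az": 0,"hand": 0}

```text
time_s: 13.8
eef_pos: [0.6696, -0.2374, 0.1324]
eef_rot: [-1.827, 2.553, -0.001]
wrist_force: [-0.7, 0.9, 0.3]
opening: -0.0003
finger_force: 0.0
```

>>> carry_out:
  targets:
    - {"x": 0,"y": 0,"z": 14,"ax": 0,"ay": 0,"az": 0,"hand": 0}
    - {"x": 0,"y": 0,"z": 23,"ax": 0,"ay": 0,"az": 0,"hand": 0}
    - {"x": 0,"y": 0,"z": 23,"ax": 0,"ay": 0,"az": 0,"hand": 0}

```text
time_s: 14.1
eef_pos: [0.6699, -0.2375, 0.1103]
eef_rot: [-1.829, 2.552, -0.001]
wrist_force: [0.6, -0.4, -0.1]
opening: -0.0002
finger_force: 0.0
```

```bash
python3 - <<'E'
from h import *; from plant import ctrl,optics
s=ctrl.sense(); print(s["eef_pos"],s["wrist_force"])
for th in (70,62,54,46,38): print(th,rel(s,*push(th,25,111)))
E
```

```text
[ 0.66986341 -0.23751141  0.11034831] [ 0.55223553 -0.38182048 -0.067447  ]
70 ([0.1, 14.6, -0.7], [-0.1, 0.1, -0.1])
62 ([3.0, 23.5, -0.7], [-0.1, 0.1, 7.9])
54 ([4.6, 32.6, -0.7], [-0.1, 0.1, 15.9])
46 ([5.0, 42.0, -0.7], [-0.1, 0.1, 23.9])
38 ([4.0, 51.2, -0.8], [-0.1, 0.1, 31.9])
```

>>> carry_out:
  targets:
    - {"x": 0,"y": 10,"z": 0,"ax": 0,"ay": 0,"az": 0,"hand": 0}
    - {"x": 0.5,"y": 16,"z": 0,"ax": 0,"ay": 0,"az": 1,"hand": 0}
    - {"x": 3,"y": 23.5,"z": 0,"ax": 0,"ay": 0,"az": 8,"hand": 0}
    - {"x": 4.6,"y": 32.6,"z": 0,"ax": 0,"ay": 0,"az": 16,"hand": 0}
    - {"x": 5,"y": 42,"z": 0,"ax": 0,"ay": 0,"az": 24,"hand": 0}

```text
time_s: 14.6
eef_pos: [0.6296, -0.2296, 0.1121]
eef_rot: [-1.248, 2.877, -0.006]
wrist_force: [5.2, -0.5, -1.3]
opening: -0.0001
finger_force: 2.2
```

```bash
python3 - <<'E'
from h import *; from plant import ctrl,optics
s=ctrl.sense(); print(s["eef_pos"],s["wrist_force"],s["ft_torque"])
for th in (46,38,30,22,14,6): print(th,rel(s,*push(th,25,111)))
E
```

```text
[ 0.62963499 -0.22962349  0.11212155] [ 5.20803071 -0.48624231 -1.33806961] [-0.21018071 -1.06554997 -0.03280598]
46 ([0.1, 1.4, 1.1], [-0.3, 0.2, -0.4])
38 ([3.0, 10.3, 1.1], [-0.3, 0.2, 7.6])
30 ([4.7, 19.5, 1.0], [-0.3, 0.2, 15.6])
22 ([5.1, 28.8, 0.9], [-0.3, 0.3, 23.6])
14 ([4.2, 38.1, 0.9], [-0.3, 0.3, 31.6])
6 ([2.0, 47.1, 0.8], [-0.2, 0.3, 39.6])
```

Contact, about 5 N as expected. Continue.

>>> carry_out:
  targets:
    - {"x": 1.5,"y": 6,"z": 0.5,"ax": 0,"ay": 0,"az": 4,"hand": 0}
    - {"x": 3,"y": 10.3,"z": 0.5,"ax": 0,"ay": 0,"az": 8,"hand": 0}
    - {"x": 4.7,"y": 19.5,"z": 0.5,"ax": 0,"ay": 0,"az": 16,"hand": 0}
    - {"x": 5.1,"y": 28.8,"z": 0.5,"ax": 0,"ay": 0,"az": 24,"hand": 0}
    - {"x": 4.5,"y": 35,"z": 0.5,"ax": 0,"ay": 0,"az": 29,"hand": 0}

```text
time_s: 15.1
eef_pos: [0.601, -0.2092, 0.1119]
eef_rot: [-0.488, 3.097, -0.005]
wrist_force: [4.1, -4.0, 1.2]
opening: 0.0001
finger_force: 2.3
```

```bash
python3 - <<'E'
from h import *; from plant import ctrl,optics
s=ctrl.sense(); print(s["eef_pos"],s["wrist_force"])
for th in (16,10,5,2,0,-2): print(th,rel(s,*push(th,25,111)))
E
```

```text
[ 0.6009616  -0.20915417  0.11191821] [ 4.12438985 -4.00910201  1.22098973]
16 ([0.3, 0.8, 0.9], [-0.2, 0.3, 0.6])
10 ([2.5, 7.4, 0.9], [-0.2, 0.4, 6.6])
5 ([3.8, 13.1, 0.8], [-0.2, 0.4, 11.6])
2 ([4.3, 16.6, 0.8], [-0.2, 0.4, 14.6])
0 ([4.6, 18.9, 0.8], [-0.2, 0.4, 16.6])
-2 ([4.8, 21.2, 0.8], [-0.2, 0.4, 18.6])
```

>>> carry_out:
  targets:
    - {"x": 1.3,"y": 4,"z": 0.5,"ax": 0,"ay": 0,"az": 4,"hand": 0}
    - {"x": 2.5,"y": 7.4,"z": 0.5,"ax": 0,"ay": 0,"az": 7,"hand": 0}
    - {"x": 3.8,"y": 13,"z": 0.5,"ax": 0,"ay": 0,"az": 12,"hand": 0}
    - {"x": 4.3,"y": 15,"z": 0.5,"ax": 0,"ay": 0,"az": 15,"hand": 0}
    - {"x": 4.4,"y": 16,"z": 0.5,"ax": 0,"ay": 0,"az": 16,"hand": 0}

```text
time_s: 15.6
eef_pos: [0.5917, -0.1954, 0.1112]
eef_rot: [-0.059, 3.135, -0.003]
wrist_force: [1.9, -5.0, 3.3]
opening: -0.0
finger_force: 2.1
```

>>> carry_out:
  targets:
    - {"x": 0,"y": 1,"z": 0,"ax": 0,"ay": 0,"az": 0.5,"hand": 0}
    - {"x": 0,"y": 1,"z": 0,"ax": 0,"ay": 0,"az": 0.5,"hand": 0}

```text
time_s: 15.8
eef_pos: [0.5911, -0.1941, 0.1103]
eef_rot: [-0.05, 3.137, -0.001]
wrist_force: [0.5, -4.3, 3.9]
opening: 0.0003
finger_force: 2.3
```

>>> carry_out:
  targets:
    - {"x": 0,"y": 1,"z": 0,"ax": 0,"ay": 0,"az": 0,"hand": 0}
    - {"x": 0,"y": 1,"z": 0,"ax": 0,"ay": 0,"az": 0,"hand": 0}

```text
time_s: 16.0
eef_pos: [0.5911, -0.1939, 0.1103]
eef_rot: [-0.05, 3.137, -0.004]
wrist_force: [0.1, -9.4, 4.4]
opening: 0.0
finger_force: 5.1
```

>>> carry_out:
  targets:
    - {"x": 0,"y": 0.8,"z": 0,"ax": 0,"ay": 0,"az": 0,"hand": 0}
    - {"x": 0,"y": 0.8,"z": 0,"ax": 0,"ay": 0,"az": 0,"hand": 0}

```text
time_s: 16.2
eef_pos: [0.5911, -0.1938, 0.1103]
eef_rot: [-0.049, 3.137, -0.006]
wrist_force: [-0.8, -15.1, 4.2]
opening: -0.0002
finger_force: 7.4
```

>>> carry_out:
  targets:
    - {"x": 0,"y": -8,"z": 0,"ax": 0,"ay": 0,"az": 0,"hand": 0}
    - {"x": 0,"y": -18,"z": 0,"ax": 0,"ay": 0,"az": 0,"hand": 0}
    - {"x": 0,"y": -18,"z": -40,"ax": 0,"ay": 0,"az": 0,"hand": 0}
    - {"x": 0,"y": -18,"z": -90,"ax": 0,"ay": 0,"az": -8,"hand": 55}
    - {"x": 20,"y": -10,"z": -120,"ax": 0,"ay": 0,"az": -16,"hand": 55}

```text
time_s: 16.7
eef_pos: [0.5719, -0.2035, 0.2321]
eef_rot: [-0.494, 3.097, -0.002]
wrist_force: [-1.4, 0.1, 0.0]
opening: 0.0284
finger_force: 0.0
```

```bash
python3 - <<'E'
from h import *; from plant import ctrl,optics
s=ctrl.sense(); print(s["eef_pos"],s["joints"].round(2))
t=optics.capture("top");c=optics.capture("wrist"); pickle.dump((t,c),open("k.pkl","wb"))
for n,i in(("top",t),("wrist",c)):
    u=proj(i,[.5522,-.1685,.154])[0]; print(n,u)
    x,y=u.astype(int); w=14 if n=="top" else 70; m=mask(i,(100,80,40),(125,255,255),(max(x-w,0),max(y-w,0),x+w,y+w)); M=cv2.moments(m,True); print(M["m00"])
    if M["m00"]: q=(M["m10"]/M["m00"],M["m01"]/M["m00"]); print(q,ray(i,q,.154)*1000)
print(rect(c,mask(c,(80,90,40),(98,255,255)),.0775))
E
```

```text
[ 0.57192154 -0.20352215  0.23209746] [-0.48  0.4   0.17  1.33  0.   -0.79]
top [432.77233691 242.27755074]
51.0
(433.6470588235294, 242.47058823529412) [[ 551.69631523 -170.89356671  154.        ]]
wrist [391.21323288 234.63431494]
1442.0
(390.2371705963939, 230.6490984743412) [[ 550.19217047 -169.87451692  154.        ]]
[ 5.532e+02 -1.691e+02  9.580e+01  4.620e+01  2.000e-01]
```

```bash
python3 - <<'E'
from h import *; from plant import ctrl
s=ctrl.sense(); print(rel(s,[551.2,-169.2,215],Rdown(175)))
E
```

```text
([8.2, 38.1, 18.8], [-0.5, 0.2, -66.9])
```

>>> carry_out:
  targets:
    - {"x": 4,"y": 19,"z": 0,"ax": 0,"ay": 0,"az": -8.5,"hand": 55}
    - {"x": 8,"y": 38,"z": 0,"ax": 0,"ay": 0,"az": -17,"hand": 55}
    - {"x": 8,"y": 38,"z": 0,"ax": 0,"ay": 0,"az": -25,"hand": 55}
    - {"x": 8,"y": 38,"z": 0,"ax": 0,"ay": 0,"az": -34,"hand": 55}
    - {"x": 8,"y": 38,"z": 0,"ax": 0,"ay": 0,"az": -42,"hand": 55}

```text
time_s: 17.3
eef_pos: [0.5512, -0.1688, 0.2288]
eef_rot: [-1.572, 2.717, -0.0]
wrist_force: [-0.3, -0.1, -0.2]
opening: 0.0547
finger_force: 0.0
```

>>> carry_out:
  targets:
    - {"x": 0,"y": 0,"z": 10,"ax": 0,"ay": 0,"az": -8.5,"hand": 55}
    - {"x": 0,"y": 0,"z": 20,"ax": 0,"ay": 0,"az": -17,"hand": 55}
    - {"x": 0,"y": 0,"z": 30,"ax": 0,"ay": 0,"az": -25,"hand": 55}
    - {"x": 0,"y": 0,"z": 30,"ax": 0,"ay": 0,"az": -25,"hand": 55}
    - {"x": 0,"y": 0,"z": 30,"ax": 0,"ay": 0,"az": -25,"hand": 55}

```text
time_s: 17.8
eef_pos: [0.5514, -0.1689, 0.1993]
eef_rot: [-2.111, 2.323, -0.002]
wrist_force: [-0.2, -0.6, 0.2]
opening: 0.0552
finger_force: 0.0
```

```bash
python3 - <<'E'
from h import *; from plant import ctrl,optics
s=ctrl.sense(); print(s["eef_pos"],s["opening"],s["joints"].round(2),rel(s,[551.2,-169.2,131],Rdown(175)))
i=optics.capture("wrist"); u=proj(i,[.5515,-.169,.154])[0]; x,y=u.astype(int); m=mask(i,(100,80,40),(125,255,255),(max(x-80,0),max(y-80,0),x+80,y+80)); M=cv2.moments(m,True)
q=(M["m10"]/M["m00"],M["m01"]/M["m00"]); print(u,M["m00"],q,ray(i,q,.154)*1000)
E
```

```text
[ 0.55138641 -0.16890067  0.19930323] 0.05520627458108497 [-0.44  0.36  0.01  1.22  0.   -1.91] ([0.4, 0.3, 68.3], [-0.1, 0.1, -0.5])
[326.2977524  267.01472388] 1899.0 (326.8725645076356, 264.3154291732491) [[ 551.09214228 -170.35891635  154.        ]]
```

>>> carry_out:
  targets:
    - {"x": 0.5,"y": 0.2,"z": 20,"ax": 0,"ay": 0,"az": 0,"hand": 55}
    - {"x": 0.5,"y": 0.2,"z": 40,"ax": 0,"ay": 0,"az": 0,"hand": 55}
    - {"x": 0.5,"y": 0.2,"z": 58,"ax": 0,"ay": 0,"az": 0,"hand": 55}
    - {"x": 0.5,"y": 0.2,"z": 67,"ax": 0,"ay": 0,"az": 0,"hand": 55}
    - {"x": 0.5,"y": 0.2,"z": 67,"ax": 0,"ay": 0,"az": 0,"hand": 55}

```text
time_s: 18.35
eef_pos: [0.5513, -0.1692, 0.1322]
eef_rot: [-2.115, 2.32, -0.002]
wrist_force: [0.3, 0.3, 0.2]
opening: 0.0549
finger_force: 0.0
```

>>> carry_out:
  targets:
    - {"x": 0,"y": 0,"z": 0,"ax": 0,"ay": 0,"az": 0,"hand": 42}
    - {"x": 0,"y": 0,"z": 0,"ax": 0,"ay": 0,"az": 0,"hand": 36}
    - {"x": 0,"y": 0,"z": 0,"ax": 0,"ay": 0,"az": 0,"hand": 28}
    - {"x": 0,"y": 0,"z": 0,"ax": 0,"ay": 0,"az": 0,"hand": 28}
  grip_force: 20

```text
time_s: 18.75
eef_pos: [0.5516, -0.1695, 0.1338]
eef_rot: [-2.117, 2.318, -0.006]
wrist_force: [-4.2, 0.4, 6.4]
opening: 0.0313
finger_force: 19.5
```

>>> carry_out:
  targets:
    - {"x": 0,"y": 0,"z": 0,"ax": 0,"ay": 0,"az": 7,"hand": 28}
    - {"x": 0,"y": 0,"z": 0,"ax": 0,"ay": 0,"az": 14,"hand": 28}
    - {"x": 0,"y": 0,"z": 0,"ax": 0,"ay": 0,"az": 21,"hand": 28}
    - {"x": 0,"y": 0,"z": 0,"ax": 0,"ay": 0,"az": 28,"hand": 28}
    - {"x": 0,"y": 0,"z": 0,"ax": 0,"ay": 0,"az": 35,"hand": 28}

```text
time_s: 19.25
eef_pos: [0.552, -0.1697, 0.1338]
eef_rot: [-1.314, 2.849, -0.005]
wrist_force: [-1.1, -0.7, 5.7]
opening: 0.031
finger_force: 19.4
```

```bash
python3 - <<'E'
from plant import ctrl
s=ctrl.sense(); print(s["eef_pos"],s["wrist_force"],s["ft_torque"],s["opening"],s["joints"].round(2))
E
```

```text
[ 0.55197414 -0.16968873  0.1338173 ] [-1.06839883 -0.66544995  5.68062812] [-0.11137075  0.33536117  0.00907617] 0.031042325405601756 [-0.44  0.39 -0.12  1.05  0.   -1.3 ]
```

>>> carry_out:
  targets:
    - {"x": 0,"y": 0,"z": 0,"ax": 0,"ay": 0,"az": 7,"hand": 28}
    - {"x": 0,"y": 0,"z": 0,"ax": 0,"ay": 0,"az": 14,"hand": 28}
    - {"x": 0,"y": 0,"z": 0,"ax": 0,"ay": 0,"az": 21,"hand": 28}
    - {"x": 0,"y": 0,"z": 0,"ax": 0,"ay": 0,"az": 28,"hand": 28}
    - {"x": 0,"y": 0,"z": 0,"ax": 0,"ay": 0,"az": 35,"hand": 28}

```text
time_s: 19.75
eef_pos: [0.5522, -0.17, 0.1338]
eef_rot: [-0.396, 3.111, -0.004]
wrist_force: [-1.2, -1.5, 3.5]
opening: 0.0312
finger_force: 19.5
```

```bash
python3 - <<'E'
from plant import ctrl
s=ctrl.sense(); print(s["eef_pos"],s["wrist_force"],s["ft_torque"],s["opening"],s["joints"].round(2))
E
```

```text
[ 0.55216939 -0.17002821  0.13384432] [-1.1902831  -1.47855639  3.51237003] [-0.65595295  0.09988043  0.02168165] 0.031171223963703514 [-0.44  0.39 -0.12  1.05  0.   -0.69]
```

>>> carry_out:
  targets:
    - {"x": 0,"y": 0,"z": 0,"ax": 0,"ay": 0,"az": 7,"hand": 28}
    - {"x": 0,"y": 0,"z": 0,"ax": 0,"ay": 0,"az": 14,"hand": 28}
    - {"x": 0,"y": 0,"z": 0,"ax": 0,"ay": 0,"az": 21,"hand": 28}
    - {"x": 0,"y": 0,"z": 0,"ax": 0,"ay": 0,"az": 28,"hand": 28}
    - {"x": 0,"y": 0,"z": 0,"ax": 0,"ay": 0,"az": 35,"hand": 28}

```text
time_s: 20.25
eef_pos: [0.5521, -0.1704, 0.1339]
eef_rot: [0.558, 3.086, -0.003]
wrist_force: [-1.5, -4.9, 5.1]
opening: 0.0312
finger_force: 19.6
```

```bash
python3 - <<'E'
from plant import ctrl
s=ctrl.sense(); print(s["eef_pos"],s["wrist_force"],s["ft_torque"],s["opening"],s["joints"].round(2))
E
```

```text
[ 0.55212921 -0.17040545  0.1339165 ] [-1.52134403 -4.85542796  5.07285418] [-1.1976208   0.39232771 -0.01976405] 0.031171895479335934 [-0.44  0.39 -0.12  1.05 -0.   -0.08]
```

>>> carry_out:
  targets:
    - {"x": 0,"y": 0,"z": 0,"ax": 0,"ay": 0,"az": 7,"hand": 28}
    - {"x": 0,"y": 0,"z": 0,"ax": 0,"ay": 0,"az": 14,"hand": 28}
    - {"x": 0,"y": 0,"z": 0,"ax": 0,"ay": 0,"az": 21,"hand": 28}
    - {"x": 0,"y": 0,"z": 0,"ax": 0,"ay": 0,"az": 28,"hand": 28}
    - {"x": 0,"y": 0,"z": 0,"ax": 0,"ay": 0,"az": 35,"hand": 28}

```text
time_s: 20.75
eef_pos: [0.5518, -0.1707, 0.1339]
eef_rot: [1.461, 2.775, -0.001]
wrist_force: [-3.3, -7.0, 5.4]
opening: 0.0314
finger_force: 19.6
```

```bash
python3 - <<'E'
from plant import ctrl
s=ctrl.sense(); print(s["eef_pos"],s["wrist_force"],s["ft_torque"],s["opening"],s["joints"].round(2))
E
```

```text
[ 0.55183371 -0.17065673  0.133895  ] [-3.2525136  -6.96822574  5.40886714] [-1.52220635  0.9109623  -0.02180536] 0.0314332407625273 [-0.44  0.39 -0.12  1.05 -0.    0.53]
```

>>> carry_out:
  targets:
    - {"x": 0,"y": 0,"z": 0,"ax": 0,"ay": 0,"az": 7,"hand": 28}
    - {"x": 0,"y": 0,"z": 0,"ax": 0,"ay": 0,"az": 14,"hand": 28}
    - {"x": 0,"y": 0,"z": 0,"ax": 0,"ay": 0,"az": 21,"hand": 28}
    - {"x": 0,"y": 0,"z": 0,"ax": 0,"ay": 0,"az": 21,"hand": 28}

```text
time_s: 21.15
eef_pos: [0.5516, -0.1707, 0.1339]
eef_rot: [1.942, 2.463, 0.0]
wrist_force: [-4.5, -8.4, 6.2]
opening: 0.0312
finger_force: 19.7
```

```bash
python3 - <<'E'
from plant import ctrl
s=ctrl.sense(); print(s["eef_pos"],s["wrist_force"],s["ft_torque"],s["opening"],s["joints"].round(2))
E
```

```text
[ 0.55161801 -0.17069906  0.13388447] [-4.54792529 -8.43522669  6.19876326] [-1.50761978  1.10071597  0.01692937] 0.031225195748129816 [-0.44  0.39 -0.12  1.05 -0.    0.89]
```

>>> carry_out:
  targets:
    - {"x": 0,"y": 0,"z": 0,"ax": 0,"ay": 0,"az": 0,"hand": 40}
    - {"x": 0,"y": 0,"z": 0,"ax": 0,"ay": 0,"az": 0,"hand": 55}
    - {"x": 0,"y": 0,"z": 0,"ax": 0,"ay": 0,"az": 0,"hand": 55}
    - {"x": 0,"y": 0,"z": -30,"ax": 0,"ay": 0,"az": 0,"hand": 55}
    - {"x": 0,"y": 0,"z": -80,"ax": 0,"ay": 0,"az": 0,"hand": 55}

```text
time_s: 21.65
eef_pos: [0.55, -0.1686, 0.2114]
eef_rot: [-1.936, -2.471, -0.002]
wrist_force: [1.7, 0.4, 0.7]
opening: 0.0549
finger_force: 0.0
```

```bash
python3 - <<'E'
from h import *; from plant import ctrl,optics
s=ctrl.sense(); print(s["eef_pos"],s["wrist_force"],rel(s,[430,-170,250],Rdown(91)))
i=optics.capture("wrist"); u=proj(i,[.5515,-.169,.154])[0]; x,y=u.astype(int); m=mask(i,(100,80,40),(125,255,255),(max(x-80,0),max(y-80,0),x+80,y+80)); M=cv2.moments(m,True)
q=(M["m10"]/M["m00"],M["m01"]/M["m00"]); print(u,M["m00"],q,ray(i,q,.154)*1000)
E
```

```text
[ 0.54997732 -0.1685738   0.21138936] [1.74565472 0.40188855 0.65265418] ([27.4, -116.9, -38.5], [0.1, -0.1, -77.2])
[327.5844357 266.5834675] 1829.0 (328.82832148715147, 265.00273373428104) [[ 551.91151711 -168.0080597   154.        ]]
```

>>> carry_out:
  targets:
    - {"x": 6,"y": -24,"z": -40,"ax": 0,"ay": 0,"az": -8,"hand": 55}
    - {"x": 12,"y": -50,"z": -40,"ax": 0,"ay": 0,"az": -16,"hand": 55}
    - {"x": 18,"y": -75,"z": -40,"ax": 0,"ay": 0,"az": -24,"hand": 55}
    - {"x": 24,"y": -100,"z": -40,"ax": 0,"ay": 0,"az": -32,"hand": 55}
    - {"x": 27,"y": -117,"z": -40,"ax": 0,"ay": 0,"az": -40,"hand": 55}

```text
time_s: 22.2
eef_pos: [0.4297, -0.1707, 0.2525]
eef_rot: [0.966, 2.985, 0.002]
wrist_force: [0.8, -0.3, 0.3]
opening: 0.0548
finger_force: 0.0
```

>>> carry_out:
  targets:
    - {"x": 0,"y": 0,"z": 0,"ax": 0,"ay": 0,"az": -8,"hand": 55}
    - {"x": 0,"y": 0,"z": 0,"ax": 0,"ay": 0,"az": -16,"hand": 55}
    - {"x": 0,"y": 0,"z": 0,"ax": 0,"ay": 0,"az": -24,"hand": 55}
    - {"x": 0,"y": 0,"z": 0,"ax": 0,"ay": 0,"az": -32,"hand": 55}
    - {"x": 0,"y": 0,"z": 0,"ax": 0,"ay": 0,"az": -37,"hand": 55}

```text
time_s: 22.7
eef_pos: [0.4311, -0.171, 0.2524]
eef_rot: [-0.031, 3.137, -0.0]
wrist_force: [-0.7, 0.5, 0.4]
opening: 0.055
finger_force: 0.0
```

```bash
python3 - <<'E'
from h import *; from plant import ctrl,optics
s=ctrl.sense(); print(s["time_s"],s["eef_pos"])
c=optics.capture("wrist"); print("teal",rect(c,mask(c,(80,90,30),(98,255,255)),.0775))
for n,i in (("top",optics.capture("top")),("wrist",c)):
    x,y=proj(i,[.5515,-.169,.154])[0].astype(int); w=12 if n=="top" else 60
    M=cv2.moments(mask(i,(100,80,40),(125,255,255),(max(x-w,0),max(y-w,0),x+w,y+w)),True)
    if M["m00"]: print(n,"knob",ray(i,(M["m10"]/M["m00"],M["m01"]/M["m00"]),.154)*1000)
t=optics.capture("top"); print("ivory",rect(t,mask(t,(15,20,190),(40,255,255),(262,216,284,260)),.0575))
E
```

```text
22.7 [ 0.43114214 -0.17097677  0.25241071]
teal [ 552.6 -168.3   95.5   46.4    0.6]
top knob [[ 552.29895393 -170.06830098  154.        ]]
wrist knob [[ 546.50049044 -167.70890853  154.        ]]
ivory [575.2 280.9  93.6  43.8  -1.4]
```

```bash
python3 -c "
from plant import ticket
print(ticket.hand_in())"
```

```text
the job is handed in; nothing more can be done
None
```

The job is handed in at about 23 s of the 70 s limit: the teal plaque lies flat with its middle within about 1 mm of the crystal, the arm is in against its stop, and the ivory plaque is where it was. I turned the knob 2.8 rad clockwise, past the 1.9 rad most it could need, but the torque readings were too noisy to show the clutch slipping, so the clamping is inferred from that turn.

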